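Walk the die block round to the fence

TASK

Walk the heavy aluminium block round on the bench by pushing it with the fingertips (pushing alternate corners turns it on its spot) until its notched face looks at the steel fence, then push it up so that this whole face lies flat against the fence. Only push it: never lift or tip it, do not let it run into the fence while it is still well askew, and leave the other things on the bench where they are.

Things in the scene. Friction and masses are not known exactly. Their poses are not given: they have to be found in the camera images.
- block: Loose plain aluminium block, about 0.9 kg: 90 mm along its x, 110 mm along its y, 36 mm high. Origin: centre of its underside, z up. Its +x face (a 110 mm side) is the notched face: a square notch, 24 mm wide, 18 mm deep, in its middle, full height. The other sides are plain; two dark holes on top. Starts clear of the fence, turned 50 to 145 degrees from it. Sliding takes about 3 to 12 N.
- notched_face (a point): Centre of the block's notched face, in the plane of the face (in the mouth of the notch), 45 mm from the block's origin along its +x, 18 mm above the bench; axes as the block's.
- fence: Dark steel angle fixed to the bench beyond the block, seen from the robot. Upright working face 360 mm long, 36 mm high, looking towards the robot. Origin at the foot of the middle of that face; x points away through the fence (the face looks to -x), y along it (ends at -180 and +180 mm), z up. Its foot extends 46 mm behind. With the block home, the block's x points as the fence's x.
- fence_face (a point): Middle of the fence's working face, 18 mm above the bench; axes as the fence's.
- glue: Bystander: white glue bottle with an orange cap, 44 mm across, 120 mm high, standing off the right end of the fence (robot's view). Origin at the centre of its underside.
- tin: Bystander: small tin, 60 mm across, 60 mm high, standing behind the fence. Origin at the centre of its underside.
- wrench: Bystander: steel wrench, 170 mm long, lying off the left end of the fence. Origin under its middle; it lies along its x.
Mind the look-alikes: they are no part of the job. What is shaped like the block but red or turquoise is not meant.

How it is judged:
At the end, for the whole second after the job is handed in: The block lies flat on the bench at rest, its notched face within 4 mm of the fence's working face and square to it within 0.05 rad, no part of the face overhanging the fence's ends by more than 5 mm (x of notched_face in the frame of fence between -0.004 and 0.004 m and angle between the x axis of block and the x axis of fence, either way round below 0.05 rad and y of notched_face in the frame of fence between -0.13 and 0.13 m and angle between block's own z axis and vertical below 0.05 rad and height (world z) of block below 0.005 m and linear speed of block below 0.01 m/s); the robot touches nothing.
It fails at once if the block is lifted off the bench (height (world z) of block above 0.008 m).
It fails at once if the block is tipped (angle between block's own z axis and vertical above 0.12 rad).
It fails at once if the block runs into the fence while more than 0.35 rad askew (contact force between block and fence above 1 N and angle between the x axis of block and the x axis of fence, either way round above 0.35 rad).
It fails at once if the glue bottle, tin or wrench is disturbed (moved over 25 mm) (distance of any of glue, tin, wrench from where it was at the start of the episode above 0.025 m).
It also fails if it takes over 72 s, if anything falls off the work surface, if the arm or the gripper's body presses on something with over 40 N, if the wrist force passes 120 N, or if a joint passes its speed limit or range.

ROBOT

A 7-joint arm with a two-finger parallel gripper is mounted at the origin on the work surface. World frame = base frame: x ahead of the robot, y to its left, z up, the work surface at z = 0. Lengths are in m, angles in rad, forces in N, time in s.
With the tool pointing down it reaches from about 0.4 to 0.9 m from the base axis. Payload 5.6 kg.
Tool frame: the origin (TCP) lies midway between the tips of the shut fingers; the grasp point (between the pads) lies ctrl.pinch_z behind it (ctrl.pinch_z is the distance from the TCP to the grasp point, in m); z points along the fingers, y is the line along which they close (so a half turn about z gives the same grasp; the last joint's range is limited). The gripper opens to 92 mm and grips with 3 to 60 N. Pads are 20 mm wide; open, the fingers measure 128 mm over their backs; the gripper's body (75 mm by 189 mm) begins 69 mm behind the grasp point.
Start: joints at [1.181, 0.468, -0.012, 1.603, 0.006, 1.071, -0.056], TCP at [0.221, -0.611, 0.215] pointing down, gripper open.
Joint ranges: [-2.53, 2.53], [-0.31, 2.02], [-1.57, 1.55], [0.28, 2.44], [-1.29, 4.43], [0.15, 1.84], [-2.92, 2.92]. Speed limits (rad/s): [2.57, 2.57, 3.14, 3.14, 3.14, 3.14, 3.14].

INTERFACE

Orientations are given as a unit quaternion [x, y, z, w].
In Python, from plant import ctrl gives the robot as it stands.
- The arm moves only by the shell command python3 -m creep 'ROWS' [OPENING] [FORCE]. ROWS is JSON, a list that holds one entry, the list of rows, each a list of 6 numbers: the shift along the world's x, y, z in units of 300 mm (1.0 is 300 mm), then the turn, a rotation vector about the world's x, y, z in units of 4 degrees (1.0 is 4 degrees). In form: [[[dx, dy, dz, wx, wy, wz], ...]]. A call has 1 to 12 rows; each row shifts and turns the commanded pose from where the row before left it; what a row does not reach is not made up. A row lasts 1/12 s, in which the tool goes at most 41.7 mm and 7.16 degrees, less where a joint would pass 70% of its speed; a pose out of reach is approached as far as the arm can. A call with a number of a shift or a turn outside -1 to 1 is refused whole. A call with a gripper value outside its range is refused whole. OPENING is the closure, from -1 (fully open) to 1 (shut), set as the call begins (- or left out, the last holds). The fingers move at their own pace and stop on an object; FORCE is the grip in N (left out, the last holds). Time passes only in rows, so rows that do not move let the fingers close. It gives the time, the measured TCP pose, the force, the opening and the grip force at its end, in the units of the state.
- ctrl.observe(): the state, without advancing time (a new reading comes with each control period).
- ctrl.read_camera(name): name is "scene" or "side" or "wrist"; returns a dict with "pixels" (420x560x3 uint8, blue, green, red), "range_z" (420x560 float32, m along the optical axis (not along the pixel's ray), 0 where there is no reading), "camera_matrix" (3x3 intrinsics, pixels), "extrinsics" (4x4, takes a point from world to camera coordinates). Camera axes: x right, y up, looking along -z (the intrinsics and any distortion apply to the point x, -y, -z); pixel columns grow to the right and rows downward; lengths in m; the calibration is good to about 2 mm. The wrist camera is an equidistant fisheye: a pixel r from the principal point sees the ray r / f radians off the axis. A picture is of the moment at which its call begins.
- ctrl.sign_off(): hands the job in; it is judged then, once.
The state is a dict: "clock": time; "joint_positions": joint angles; "joint_velocities": joint speeds; "tau": joint torques, N m; "position": TCP position; "tool_rot": TCP orientation; "ft_force": force on the tool from outside, world axes, zero at the start; "ft_torque": the same for the moment, N m; "grip_width": opening from 0.0 (shut) to 1.0 (fully open); "finger_force": force on a finger pad.
Only numpy, scipy, OpenCV 4.12 (cv2) and the standard library are available. Lean on these libraries where they do the work, as an engineer would, in place of code of your own. Each camera call takes 0.05 s, during which the arm holds its last target. There are 200 camera calls.

## Working session

There is one attempt and no reset: what is moved stays moved. The work goes in short steps, Python scripts to look and compute and a shell command to move; the robot and the scene stay as the last step left them, time stands still between calls to the robot, and variables do not carry over. Pictures are saved under pics/ and viewed, at most 10 in all, crops included, and the job is handed in when it is done.

```bash
ls; mkdir -p pics; python3 - <<'E'
from plant import ctrl
import cv2,numpy as np
o=ctrl.observe();print({k:np.round(v,3) for k,v in o.items()},ctrl.pinch_z)
for n in("scene","side"):
    r=ctrl.read_camera(n);np.savez(f"pics/{n}0.npz",**r);cv2.imwrite(f"pics/{n}0.png",r["pixels"]);print(r["camera_matrix"],np.round(r["extrinsics"],3))
E
```

```text
pics
{'clock': np.float64(0.0), 'joint_positions': array([ 1.181,  0.468, -0.012,  1.604,  0.006,  1.071, -0.056]), 'joint_velocities': array([ 0.001,  0.   , -0.002, -0.001, -0.001,  0.001,  0.002]), 'tau': array([-1.0000e-03, -5.2058e+01, -1.3000e-02, -2.4375e+01, -5.7000e-02,
        1.7000e-02,  0.0000e+00]), 'position': array([ 0.221, -0.611,  0.214]), 'tool_rot': array([ 0.985,  0.172, -0.   , -0.001]), 'ft_force': array([-0.027, -1.029,  0.164]), 'ft_torque': array([ 0.081, -0.014,  0.037]), 'finger_force': np.float64(0.0), 'grip_width': np.float64(1.002)} 0.0187
[[456.47322847   0.         276.4436435 ]
 [  0.         456.47322847 215.85219016]
 [  0.           0.           1.        ]] [[-0.69   0.724  0.     0.368]
 [-0.618 -0.588  0.522  0.326]
 [ 0.378  0.36   0.853 -1.389]
 [ 0.     0.     0.     1.   ]]
[[521.22264764   0.         285.14913572]
 [  0.         521.22264764 206.51645174]
 [  0.           0.           1.        ]] [[-0.995 -0.097  0.021  0.566]
 [ 0.076 -0.617  0.783 -0.069]
 [-0.063  0.781  0.622 -1.068]
 [ 0.     0.     0.     1.   ]]
```

View pics/scene0.png

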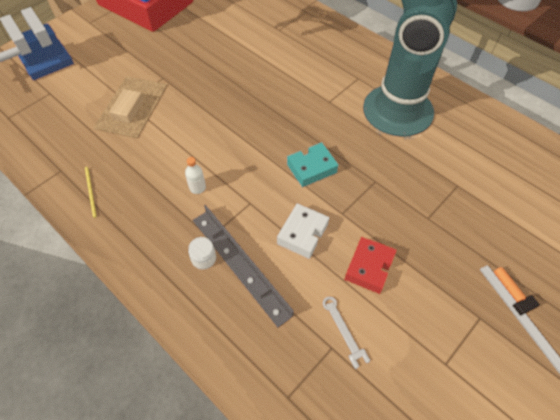

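View pics/side0.png

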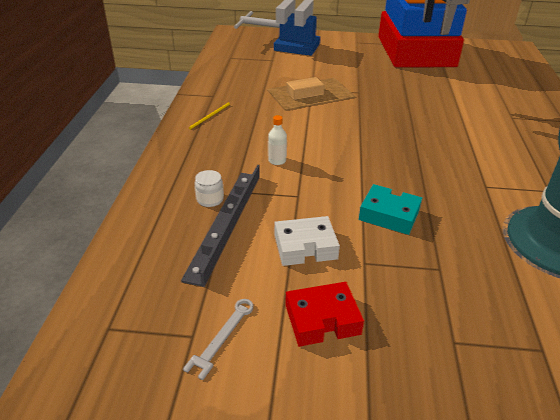

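Three notched blocks show in the scene picture: turquoise (312,164), bare silver (303,230) and red (371,264). Only the silver one is plain aluminium, so it is the one meant, with its notch near (318,235). The fence runs from (205,212) to (285,318). I'll confirm this in a crop and measure.

```bash
cat > h.py <<'E'
import numpy as np,cv2
def cloud(r):
    K,E,Z=r["camera_matrix"],r["extrinsics"],r["range_z"]
    v,u=np.indices(Z.shape); 
    c=np.stack([(u-K[0,2])/K[0,0]*Z,-(v-K[1,2])/K[1,1]*Z,-Z],-1)
    w=(c-E[:3,3])@E[:3,:3]; w[Z<=0]=np.nan
    return w
def proj(r,P):
    K,E=r["camera_matrix"],r["extrinsics"];c=np.atleast_2d(P)@E[:3,:3].T+E[:3,3]
    return np.c_[K[0,2]+K[0,0]*c[:,0]/-c[:,2],K[1,2]-K[1,1]*c[:,1]/-c[:,2]]
def model():  # block outline at top
    return np.array([[45,55],[45,12],[27,12],[27,-12],[45,-12],[45,-55],[-45,-55],[-45,55]])/1000.
E
python3 - <<'E'
from h import *
for n,px in(("scene",dict(block=(300,222),glue=(196,185),tin=(202,246),tq=(315,160),red=(368,262),f0=(207,210),f1=(288,318),fm=(240,258),w0=(329,302),w1=(358,358))),("side",dict(block=(305,229),glue=(278,140),tin=(208,180),tq=(390,203),red=(323,305),f0=(259,168),f1=(207,278),w0=(245,305),w1=(197,366)))):
    r=dict(np.load(f"pics/{n}0.npz"));w=cloud(r)
    for k,(u,v) in px.items(): print(n,k,np.round(w[v,u],3))
    u,v=px["block"];b=w[v,u]
    m=(abs(w[...,2]-.036)<.006)&(np.hypot(w[...,0]-b[0],w[...,1]-b[1])<.085)
    p=w[m];hsv=cv2.cvtColor(r["pixels"],cv2.COLOR_BGR2HSV)[m];p=p[hsv[:,1]<60]
    print(len(p),cv2.minAreaRect((p[:,:2]*1000).astype(np.float32)),p.mean(0))
r=dict(np.load("pics/scene0.npz"))["pixels"];s=dict(np.load("pics/side0.npz"))["pixels"]
cv2.imwrite("pics/crop0.png",np.hstack([cv2.resize(r[190:330,190:330],None,fx=2.8,fy=2.8),cv2.resize(s[150:290,210:350],None,fx=2.8,fy=2.8)]))
E
```

```text
scene block [0.52  0.067 0.037]
scene glue [ 0.625 -0.204  0.04 ]
scene tin [ 0.739 -0.048  0.06 ]
scene tq [ 0.346 -0.035  0.036]
scene red [0.491 0.258 0.037]
scene f0 [ 0.654 -0.131  0.03 ]
scene f1 [0.713 0.207 0.006]
scene fm [0.684 0.019 0.008]
scene w0 [ 0.616  0.248 -0.003]
scene w1 [ 0.672  0.378 -0.001]
1376 ((524.2353515625, 80.45694732666016), (113.16731262207031, 91.03628540039062), 15.895086288452148) [0.52568469 0.08052398 0.03499232]
side block [0.524 0.07  0.035]
side glue [ 0.607 -0.199  0.07 ]
side tin [ 0.738 -0.035  0.06 ]
side tq [ 0.352 -0.035  0.035]
side red [0.481 0.261 0.035]
side f0 [ 0.644 -0.141  0.027]
side f1 [0.695 0.192 0.003]
side w0 [ 0.616  0.244 -0.002]
side w1 [ 0.672  0.376 -0.001]
1740 ((521.1038208007812, 81.56997680664062), (110.30329132080078, 95.01995086669922), 16.315528869628906) [0.52129614 0.08353864 0.03457273]
```

View pics/crop0.png

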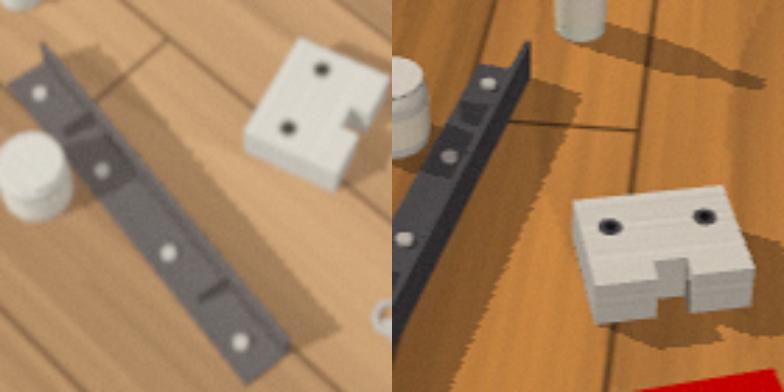

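The crop confirms it: the silver block has its notch facing world +y, and the fence's working face faces the robot. Next I'll fit both precisely.

```bash
cat >> h.py <<'E'
from scipy.optimize import minimize
def est(rs,g):  # rs: camera dicts, g: guess x,y,yaw(deg); soft template overlap of the block's top
    dat=[]
    for r in rs:
        w=cloud(r);hsv=cv2.cvtColor(r["pixels"],cv2.COLOR_BGR2HSV)
        C=-r["extrinsics"][:3,:3].T@r["extrinsics"][:3,3]
        p=C+(w-C)*((.036-C[2])/(w[...,2]-C[2]))[...,None]
        near=np.hypot(p[...,0]-g[0],p[...,1]-g[1])<.13
        top=near&(hsv[...,1]<70)&(abs(w[...,2]-.036)<.008)
        occ=w[...,2]>.046
        k=near&~occ
        dat.append((p[k][:,:2],np.where(top[k],1.,-1.)))
    P=np.vstack([d[0] for d in dat]);L=np.hstack([d[1] for d in dat])
    def f(s):
        a=np.radians(s[2]);q=(P-s[:2]/1000)@np.array([[np.cos(a),-np.sin(a)],[np.sin(a),np.cos(a)]])
        d=np.minimum(.045-abs(q[:,0]),.055-abs(q[:,1]))
        dn=np.minimum(q[:,0]-.027,.012-abs(q[:,1])); d=np.minimum(d,-dn)
        return -(L/(1+np.exp(-d/.0015))).sum()
    best=min((minimize(f,[g[0]*1e3+dx,g[1]*1e3,g[2]+da],method="Nelder-Mead",options=dict(initial_simplex=[[g[0]*1e3,g[1]*1e3,g[2]+da],[g[0]*1e3+15,g[1]*1e3,g[2]+da],[g[0]*1e3,g[1]*1e3+15,g[2]+da],[g[0]*1e3,g[1]*1e3,g[2]+da+8]])) for dx in(0,) for da in(-20,-10,0,10,20)),key=lambda o:o.fun)
    return best.x,best.fun
E
python3 - <<'E'
from h import *
rs=[dict(np.load(f"pics/{n}0.npz")) for n in("scene","side")]
g=(.523,.081,106)
for q in(rs,rs[:1],rs[1:]): print(est(q,g))
print(est(rs,(.523,.081,-74))[1])
for r in rs:
    w=cloud(r);print("C",-r["extrinsics"][:3,:3].T@r["extrinsics"][:3,3])
    a=np.array([.65,-.135]);e=np.array([.148,.989]);n=np.array([.989,-.148])
    q=w[...,:2]-a;s=q@e;t=q@n;hv=cv2.cvtColor(r["pixels"],cv2.COLOR_BGR2HSV)
    dark=(hv[...,2]<110)&(hv[...,1]<90)
    m=(abs(t)<.06)&(s>-.03)&(s<.4)&dark&(w[...,2]>.008)&(w[...,2]<.045)
    for z0,z1 in((.008,.02),(.02,.03),(.03,.045)):
        k=m&(w[...,2]>z0)&(w[...,2]<z1)
        if k.sum()<15: continue
        S,T=s[k],t[k];c=np.polyfit(S,T,1)
        for _ in range(4):
            res=T-np.polyval(c,S);ok=abs(res-np.median(res))<.006;c=np.polyfit(S[ok],T[ok],1)
        print(z0,k.sum(),ok.sum(),"fit",c,"std",(T-np.polyval(c,S))[ok].std(),"s",np.percentile(S[ok],[0,1,99,100]))
E
```

```text
(array([522.61804632,  83.49195093, 105.95770366]), np.float64(-2753.2089179804752))
(array([525.20180297,  81.85901947, 105.70487191]), np.float64(-1258.3007856507702))
(array([520.66869858,  86.16658125, 106.01636413]), np.float64(-1567.7325928441771))
-2595.1832499591355
C [0.98060427 0.42506166 1.01509674]
0.008 249 172 fit [-0.00075139  0.003588  ] std 0.0014233235982913854 s [-0.00362232  0.00073752  0.34832657  0.34838862]
0.02 159 127 fit [-0.00090087  0.00357378] std 0.0012783252138452255 s [0.00663524 0.00955079 0.34657089 0.34836704]
0.03 27 27 fit [-0.00141595  0.00335201] std 0.0006156156375095252 s [0.04317581 0.05080023 0.34110847 0.34811812]
C [0.50156833 0.84649295 0.70616065]
0.008 368 277 fit [ 0.00079727 -0.00532951] std 0.0007966953427847175 s [0.00049139 0.00343023 0.34898049 0.35098375]
0.02 333 250 fit [ 0.00087238 -0.00531861] std 0.0007675354575185403 s [-0.00216494  0.00441566  0.34861219  0.34899133]
0.03 421 421 fit [-0.00039082 -0.00310793] std 0.0019378034373274849 s [-5.93022152e-03  5.71584110e-05  3.47732369e-01  3.49042899e-01]
```

Estimates in world coordinates:
- Block: (0.523, 0.083), yaw 106°.
- Fence: normal yaw -8.5°, face middle about (0.672, 0.037).

So the block must turn -114.5°. I'll shut the fingers, set the closing line to 16° and go to the start of a corner push.

```bash
R='[0.03,0.0983,0,0,0,1]'
python3 -m creep '[[[0.03,0.098,0,0,0,1],[0.03,0.098,0,0,0,1],[0.03,0.098,0,0,0,1],[0.03,0.098,0,0,0,1],[0.03,0.098,0,0,0,1],[0.03,0.098,0,0,0,1],[0.03,0.098,0,0,0,1],[0.03,0.098,0,0,0,1],[0.03,0.098,0,0,0,1],[0.03,0.098,0,0,0,1],[0.03,0.098,0,0,0,1],[0.03,0.098,0,0,0,1]]]' 1 20
```

```text
clock: 1.1
position: [0.3288, -0.257, 0.2144]
tool_rot: [0.829, 0.56, -0.0, -0.0]
ft_force: [0.2, -0.7, 0.2]
grip_width: 0.154
finger_force: 0.0
```

```bash
python3 -m creep '[[[0.03,0.098,0,0,0,1],[0.03,0.098,0,0,0,1],[0.03,0.098,0,0,0,1],[0.03,0.098,0,0,0,1],[0.03,0.098,0,0,0,1],[0.03,0.098,0,0,0,1],[0.03,0.098,0,0,0,1],[0.03,0.098,0,0,0,1],[0.03,0.098,0,0,0,1],[0.03,0.098,0,0,0,0.5],[0.03,0.098,0,0,0,0],[0.03,0.098,0,0,0,0]]]'
```

```text
clock: 2.1
position: [0.4369, 0.0955, 0.2145]
tool_rot: [0.603, 0.798, -0.0, 0.0]
ft_force: [0.7, -1.2, 0.2]
grip_width: 0.003
finger_force: 0.0
```

```bash
python3 -m creep '[[[0,0,-0.1,0,0,0],[0,0,-0.1,0,0,0],[0,0,-0.1,0,0,0],[0,0,-0.1,0,0,0],[0,0,-0.1,0,0,0],[0,0,-0.07,0,0,0],[0,0,-0.05,0,0,0],[0,0,-0.03,0,0,0],[0,0,-0.02,0,0,0],[0,0,0,0,0,0]]]'
cat >> h.py <<'E'
def arc(T,P,n,da=-4):  # rows turning tool about P by n steps of da deg; returns dx,dy units of 300 mm
    T=np.array(T,float);out=[]
    a=np.radians(da);R=np.array([[np.cos(a),-np.sin(a)],[np.sin(a),np.cos(a)]])
    for i in range(n):
        N=np.array(P)+R@(T-P);out.append((np.round((N-T)/.3,4).tolist()));T=N
    return out,T
E
python3 - <<'E'
from h import *
d=np.radians(106);x=np.array([np.cos(d),np.sin(d)])
P=np.array([.5226,.0835])-.042*x
print(P);o,T=arc([.4415,.0968],P,28)
for r in o:print(r)
print(T)
E
```

```text
clock: 2.93
position: [0.4364, 0.0943, 0.0129]
tool_rot: [0.603, 0.798, -0.0, -0.0]
ft_force: [-0.9, 1.0, 0.6]
grip_width: 0.004
finger_force: 0.0
[0.53417677 0.04312701]
[0.0132, 0.0211]
[0.0147, 0.0201]
[0.016, 0.0191]
[0.0173, 0.0179]
[0.0185, 0.0166]
[0.0197, 0.0153]
[0.0207, 0.0139]
[0.0216, 0.0124]
[0.0224, 0.0109]
[0.0231, 0.0093]
[0.0237, 0.0077]
[0.0242, 0.006]
[0.0245, 0.0043]
[0.0248, 0.0026]
[0.0249, 0.0008]
[0.0249, -0.0009]
[0.0248, -0.0026]
[0.0245, -0.0044]
[0.0242, -0.0061]
[0.0237, -0.0077]
[0.0231, -0.0094]
[0.0224, -0.011]
[0.0216, -0.0125]
[0.0206, -0.014]
[0.0196, -0.0154]
[0.0185, -0.0167]
[0.0173, -0.0179]
[0.016, -0.0191]
[0.61865883 0.10894916]
```

```bash
python3 -m creep '[[[0.018,0.012,0,0,0,0],[0.013,0.021,0,0,0,-1],[0.015,0.02,0,0,0,-1],[0.016,0.019,0,0,0,-1],[0.017,0.018,0,0,0,-1],[0.0185,0.0165,0,0,0,-1],[0.0195,0.0155,0,0,0,-1],[0.0205,0.014,0,0,0,-1],[0.0215,0.0125,0,0,0,-1],[0.0225,0.011,0,0,0,-1],[0,0,0,0,0,0]]]'
cat > look.py <<'E'
import sys;from h import *;from plant import ctrl
g=[float(v) for v in sys.argv[1:4]]
rs=[ctrl.read_camera(n) for n in("scene","side")]
s,f=est(rs,g);o=ctrl.observe();q=o["tool_rot"]
p=s[:2]/1e3;T=np.array(o["position"][:2]);a=np.radians(s[2]);R=np.array([[np.cos(a),-np.sin(a)],[np.sin(a),np.cos(a)]])
F=np.array([.672,.0366]);b=np.radians(-8.5);RF=np.array([[np.cos(b),-np.sin(b)],[np.sin(b),np.cos(b)]])
print("block",np.round(s,1),round(f),"in fence mm",np.round((p-F)@RF*1e3,1),"askew",round(s[2]+8.5,1))
print("tool",np.round(o["position"],4),"y-line",round(np.degrees(2*np.arctan2(q[1],q[0]))-90,1),"in block mm",np.round((T-p)@R*1e3,1),"F",np.round(o["ft_force"],1),"t",round(float(o["clock"]),2),"q7",round(o["joint_positions"][6],2))
if len(sys.argv)>4: cv2.imwrite(sys.argv[4],np.vstack([rs[0]["pixels"][130:350],rs[1]["pixels"][130:400]]))
E
python3 look.py .54 .09 72 pics/a1.png
```

```text
clock: 3.85
position: [0.4929, 0.1438, 0.0148]
tool_rot: [0.82, 0.572, 0.001, 0.0]
ft_force: [0.0, 0.3, 0.2]
grip_width: 0.002
finger_force: 0.2
block [547.3  88.6  71.2] -1822 in fence mm [-131.   33.] askew 79.7
tool [0.4922 0.1426 0.0145] y-line -20.0 in block mm [33.4 69.5] F [ 0.1 -0.1  0.1] t 3.95 q7 -1.02
```

View pics/a1.png

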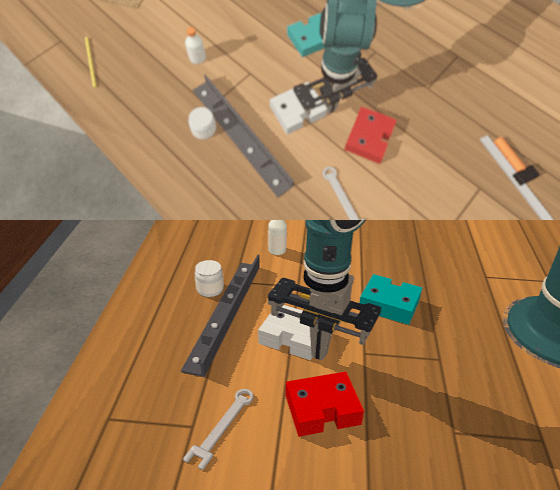

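The block turned with the tool as planned and is now at 71°. I'll carry on round the updated centre of turning.

```bash
python3 - <<'E'
from h import *
o,T=arc([.4922,.1426],np.array([.5338,.0488]),11);print(o,T)
E
```

```text
[[0.0221, 0.0089], [0.0227, 0.0073], [0.0232, 0.0057], [0.0235, 0.0041], [0.0237, 0.0025], [0.0239, 0.0008], [0.0239, -0.0009], [0.0237, -0.0025], [0.0235, -0.0042], [0.0232, -0.0058], [0.0227, -0.0074]] [0.56903442 0.14517186]
```

```bash
python3 -m creep '[[[0.022,0.009,0,0,0,-1],[0.0225,0.0075,0,0,0,-1],[0.023,0.0055,0,0,0,-1],[0.0235,0.004,0,0,0,-1],[0.0235,0.0025,0,0,0,-1],[0.024,0.001,0,0,0,-1],[0.024,-0.001,0,0,0,-1],[0.0235,-0.0025,0,0,0,-1],[0.0235,-0.004,0,0,0,-1],[0,0,0,0,0,0]]]'
python3 look.py .57 .085 36
```

```text
clock: 4.78
position: [0.5553, 0.1494, 0.0143]
tool_rot: [0.957, 0.291, 0.001, -0.0]
ft_force: [0.0, 3.5, -0.3]
grip_width: 0.006
finger_force: 0.9
block [567.8  74.7  36.7] -816 in fence mm [-108.7   22.3] askew 45.2
tool [0.5545 0.149  0.0141] y-line -56.0 in block mm [33.7 67.5] F [0.5 1.7 0.6] t 4.88 q7 -1.48
```

```bash
python3 - <<'E'
from h import *
o,T=arc([.5545,.149],np.array([.5341,.0496]),11);print(o,T)
E
```

```text
[[0.0229, -0.0056], [0.0225, -0.0071], [0.022, -0.0087], [0.0213, -0.0102], [0.0205, -0.0117], [0.0197, -0.0131], [0.0187, -0.0144], [0.0177, -0.0157], [0.0165, -0.0169], [0.0153, -0.018], [0.014, -0.019]] [0.61782357 0.10693135]
```

```bash
python3 -m creep '[[[0.023,-0.0055,0,0,0,-1],[0.0225,-0.007,0,0,0,-1],[0.022,-0.0085,0,0,0,-1],[0.0215,-0.01,0,0,0,-1],[0.0205,-0.0115,0,0,0,-1],[0.0195,-0.013,0,0,0,-1],[0.0185,-0.0145,0,0,0,-1],[0.0175,-0.0155,0,0,0,-1],[0.0165,-0.017,0,0,0,-1],[0.0155,-0.018,0,0,0,-1],[0.014,-0.019,0,0,0,-1],[0,0,0,0,0,0]]]'
python3 look.py .575 .045 -7
```

```text
clock: 5.88
position: [0.6186, 0.1062, 0.0141]
tool_rot: [0.996, -0.089, 0.001, -0.0]
ft_force: [1.8, 0.8, -0.2]
grip_width: 0.006
finger_force: 1.0
block [572.4  48.2  -5.3] -1298 in fence mm [-100.3   -3.2] askew 3.2
tool [0.6176 0.1065 0.0139] y-line -100.0 in block mm [39.6 62.2] F [0.7 1.4 0.6] t 5.98 q7 -1.98
```

Askew is now only 3°. I'll retreat, lift clear and go round behind the block, then open the fingers halfway for a two-point push.

```bash
python3 -m creep '[[[0,0.04,0,0,0,0],[0,0.04,0,0,0,0],[0,0,0.08,0,0,0],[0,0,0.09,0,0,0],[0,0,0.09,0,0,0],[0,0,0.08,0,0,0],[-0.07,-0.045,0,0,0,0.375],[-0.08,-0.055,0,0,0,0],[-0.08,-0.055,0,0,0,0],[-0.08,-0.055,0,0,0,0],[-0.073,-0.044,0,0,0,0],[0,0,0,0,0,0]]]'
python3 -m creep '[[[0,0,0,0,0,0],[0,0,0,0,0,0],[0,0,0,0,0,0],[0,0,0,0,0,0],[0,0,0,0,0,0],[0,0,0,0,0,0]]]' 0 20
python3 look.py .572 .048 -6
```

```text
clock: 6.98
position: [0.4976, 0.0529, 0.1151]
tool_rot: [0.997, -0.075, -0.003, 0.001]
ft_force: [-1.4, -0.5, -0.3]
grip_width: 0.006
finger_force: 0.0
clock: 7.48
position: [0.5029, 0.0551, 0.1154]
tool_rot: [0.997, -0.075, -0.0, -0.0]
ft_force: [-0.2, -0.6, -0.6]
grip_width: 0.418
finger_force: 0.0
block [573.2  45.8  -6.5] -2634 in fence mm [-99.1  -5.6] askew 2.0
tool [0.5027 0.0548 0.1155] y-line -98.6 in block mm [-71.1   1. ] F [-0.   0.1 -0.7] t 7.58 q7 -1.91
```

```bash
python3 -m creep '[[[0,0,-0.08,0,0,0],[0,0,-0.08,0,0,0],[0,0,-0.08,0,0,0],[0,0,-0.06,0,0,0],[0,0,-0.038,0,0,0],[0,0,0,0,0,0]]]'
python3 -m creep '[[[0.023,-0.0035,0,0,0,0],[0.023,-0.0035,0,0,0,0],[0.02,-0.003,0,0,0,0],[0.02,-0.003,0,0,0,0],[0.02,-0.003,0,0,0,0],[0.02,-0.003,0,0,0,0],[0.02,-0.003,0,0,0,0],[0.02,-0.003,0,0,0,0],[0.02,-0.003,0,0,0,0],[0,0,0,0,0,0]]]'
python3 look.py .61 .043 -8
```

```text
clock: 8.08
position: [0.501, 0.0544, 0.0121]
tool_rot: [0.997, -0.075, -0.002, 0.001]
ft_force: [0.7, -0.3, -0.0]
grip_width: 0.498
finger_force: 0.0
clock: 8.92
position: [0.558, 0.0464, 0.0149]
tool_rot: [0.997, -0.075, -0.001, -0.0]
ft_force: [-7.0, 1.3, 2.6]
grip_width: 0.503
finger_force: 3.0
block [612.2  38.2  -8.2] -2162 in fence mm [-59.4  -7.3] askew 0.3
tool [0.558  0.0464 0.0149] y-line -98.6 in block mm [-54.8   0.3] F [-4.2 -0.3  3.6] t 9.02 q7 -1.88
```

```bash
python3 -m creep '[[[0.01,-0.0015,0,0,0,0],[0.01,-0.0015,0,0,0,0],[0.01,-0.0015,0,0,0,0],[0.007,-0.001,0,0,0,0],[0,0,0,0,0,0]]]'
python3 -m creep '[[[0.005,-0.00075,0,0,0,0],[0.005,-0.00075,0,0,0,0],[0,0,0,0,0,0]]]'
python3 look.py .62 .037 -8
```

```text
clock: 9.43
position: [0.5675, 0.045, 0.0147]
tool_rot: [0.997, -0.075, -0.002, 0.0]
ft_force: [-8.8, 1.1, 6.4]
grip_width: 0.501
finger_force: 4.3
clock: 9.68
position: [0.5695, 0.0447, 0.0147]
tool_rot: [0.997, -0.075, -0.003, 0.0]
ft_force: [-10.8, 1.4, 7.1]
grip_width: 0.502
finger_force: 5.1
block [627.3  36.   -8.5] -2245 in fence mm [-44.1  -7.2] askew -0.0
tool [0.5696 0.0447 0.0147] y-line -98.6 in block mm [-58.4   0. ] F [-11.    2.7   8.1] t 9.78 q7 -1.87
```

```bash
python3 -m creep '[[[0.005,-0.00075,0,0,0,0],[0.005,-0.00075,0,0,0,0],[0,0,0,0,0,0]]]'
python3 -m creep '[[[0.005,-0.00075,0,0,0,0],[0.005,-0.00075,0,0,0,0],[0,0,0,0,0,0]]]'
python3 look.py .627 .037 -8
```

```text
clock: 10.03
position: [0.5718, 0.0444, 0.0146]
tool_rot: [0.997, -0.075, -0.004, 0.0]
ft_force: [-12.8, 2.0, 10.6]
grip_width: 0.503
finger_force: 6.4
clock: 10.28
position: [0.5718, 0.0443, 0.0145]
tool_rot: [0.997, -0.075, -0.007, 0.0]
ft_force: [-19.2, 2.1, 18.2]
grip_width: 0.499
finger_force: 10.1
block [629.   35.9  -8.3] -2225 in fence mm [-42.4  -7.1] askew 0.2
tool [0.5718 0.0444 0.0145] y-line -98.6 in block mm [-57.9   0.1] F [-18.5   3.2  16.4] t 10.38 q7 -1.87
```

The tool stalled at x=0.5718 while the force rose from 13 to 19 N, so the block is against the fence. I'll back off straight and check.

```bash
python3 -m creep '[[[0.003,-0.0005,0,0,0,0],[0,0,0,0,0,0],[-0.02,0.003,0,0,0,0],[-0.04,0.006,0,0,0,0],[-0.06,0.009,0,0,0,0],[-0.06,0.009,0,0,0,0],[0,0,0.08,0,0,0],[0,0,0.1,0,0,0],[-0.06,0.009,0.1,0,0,0],[-0.1,0.015,0.1,0,0,0],[-0.1,0.015,0.1,0,0,0],[0,0,0,0,0,0]]]'
python3 look.py .627 .037 -8 pics/a2.png
python3 - <<'E'
from h import *;from plant import ctrl
r=ctrl.read_camera("side")["pixels"];s=ctrl.read_camera("scene")["pixels"]
cv2.imwrite("pics/crop2.png",np.hstack([cv2.resize(s[170:340,180:350],(400,400),interpolation=2),cv2.resize(r[140:300,160:320],(400,400),interpolation=2)]))
E
```

```text
clock: 11.38
position: [0.4487, 0.0639, 0.1626]
tool_rot: [0.997, -0.075, 0.005, -0.001]
ft_force: [-0.4, 1.4, 0.5]
grip_width: 0.503
finger_force: 0.0
block [628.   35.9  -9.1] -2751 in fence mm [-43.4  -7.2] askew -0.6
tool [0.4507 0.063  0.1593] y-line -98.6 in block mm [-179.4   -1.2] F [-0.7 -0.5  0. ] t 11.48 q7 -1.94
```

View pics/crop2.png

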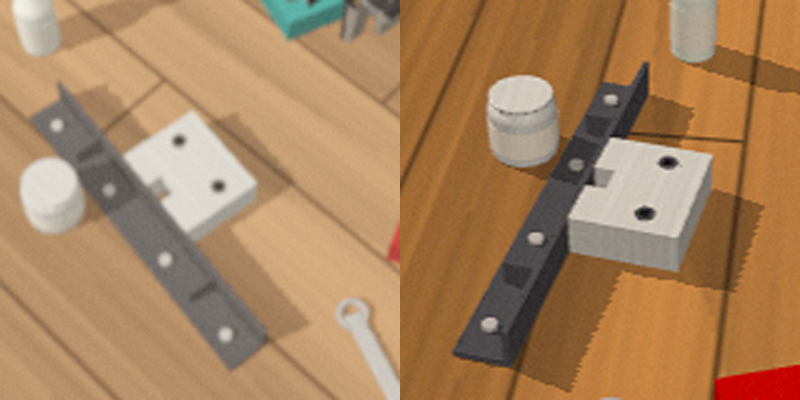

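The crop shows the notched face flush against the fence, with the notch at (155,190) on the left and (600,180) on the right. There is no visible gap, the bystanders haven't moved and the arm is clear. Handing in.

```bash
python3 -c "
from plant import ctrl
print(ctrl.sign_off())"
```

```text
the job is handed in; nothing more can be done
None
```

The block's notched face lies flat against the fence, about 0.6° off square by camera, and I handed the job in at about 11.5 s; the hand-in did not return a verdict.

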